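Seat the keyed mixing cup on the press-to-run mixer and hold it running

ROBOT

A 7-joint arm with a two-finger parallel gripper is mounted at the origin on the work surface. World frame = base frame: x ahead of the robot, y to its left, z up, the work surface at z = 0. Lengths are in m, angles in rad, forces in N, time in s.
With the tool pointing down it reaches from about 0.4 to 0.875 m from the base axis. Payload 19.3 kg.
Tool frame: the origin (TCP) lies midway between the tips of the shut fingers; the grasp point (between the pads) lies 19 mm behind it (bot.tcp_to_grasp is the distance from the TCP to the grasp point, in m); z points along the fingers, y is the direction in which the jaws open and shut (so a half turn about z gives the same grasp; the last joint's range is limited). The gripper opens to 85 mm and grips with 20 to 120 N. Pads are 22 mm wide; open, the fingers measure 114 mm over their backs; the gripper's body (76 mm by 85 mm) begins 54 mm behind the grasp point. The pads swing forward as they close: fully open they stand 13 mm farther back than shut.
Start: joints at [-1.42, 0.521, -0.036, 1.599, 0.021, 1.021, -0.113], TCP at [0.137, 0.61, 0.231] pointing down, gripper open.
Joint ranges: [-2.91, 2.91], [-0.3, 2.13], [-1.5, 1.42], [0.17, 2.43], [-1.26, 4.41], [0.16, 1.93], [-2.52, 2.52]. Speed limits (rad/s): [1.89, 1.89, 2.39, 2.39, 3.01, 3.01, 3.01].

INTERFACE

Orientations are given as [roll, pitch, yaw] about the fixed x, y, z axes, in that order (R = Rz(yaw) Ry(pitch) Rx(roll)).
In Python, from workcell import bot gives the robot as it stands. The module is installed in compiled form; this text tells all that it offers.
- The arm moves only by the tool drive_tool, never from a script. Its argument "series" is a list of rows, each a list of 5 numbers: the opening in per cent of the stroke, from 0 (shut) to 100 (fully open), then the shift along the world's x, y, z in m, then the turn about the world's z in rad. A call has 1 to 12 rows; each row shifts and turns the pose as measured when the row begins; what a row does not reach is not made up. A row lasts 1/10 s, in which the tool goes at most 50 mm and 8.59 degrees, less where a joint would pass 70% of its speed; a pose out of reach is approached as far as the arm can. A call with a gripper value outside its range is refused whole. The fingers move at their own pace and stop on an object; "newtons" is the grip in N (left out, the last holds). Time passes only in rows, so rows that do not move let the fingers close. It gives the time, the measured TCP pose, the force and the opening at its end, in the units of the state.
- bot.observe(): the state, without advancing time (a new reading comes with each control period).
- bot.grab_frame(name): name is "scene" or "side" or "wrist"; returns the picture (480x640x3 uint8, red, green, blue); there is no depth.
- bot.camera_info(name): a dict with "fx", "fy", "cx", "cy" (pixels), "k1" (the pictures are not rectified: a ray, as slopes to the right and down, at radius r is drawn at 1 + k1 r^2 times it, then the intrinsics apply), "cam_to_world" (4x4, takes a point from camera to world coordinates). Camera axes: x right, y down, z forward; pixel columns grow to the right and rows downward; lengths in m; the calibration is good to about 2 mm. A picture is of the moment at which its call begins: read the wrist's pose just before it. camera_info takes no time and is no camera call; for the wrist camera it gives the pose at the moment of the call.
- bot.job_done(): hands the job in, once; it reports no verdict.
Trained networks look in the newest picture that a camera, given by its name, has taken for a name from the list of things; names that differ only in an ending like _2 or _b are one class to them, and where a whole thing is asked for, a point or a joint stands for the part that bears it (a point fixed in the world has none). Each returns a list of dicts, best first, with "conf" (0 to 1); they miss things now and then, are a little off and sometimes report something else, mostly with a low value. They report only what shows in the picture. A call takes as long as a camera call. They do not tell look-alikes from the thing itself.
- bot.masks_of(camera, target): "mask" (480x640 bool, what is visible of it) and "point" ([column, row] in pixels, amid what is visible of it).
The state is a dict: "clock": time; "qpos": joint angles; "qd": joint speeds; "joint_efforts": joint torques, N m; "position": TCP position; "tool_rot": TCP orientation; "force": force on the tool from outside, world axes, zero at the start; "moment": the same for the moment, N m; "grip_width": finger opening in m.
Only numpy, scipy, OpenCV 4.12 (cv2) and the standard library are available. Lean on these libraries where they do the work, as an engineer would, in place of code of your own. Each camera call takes 0.05 s, during which the arm holds its last target.

TASK

Mix the oil sample: take the lidded steel mixing cup off its drip stand, keep it upright, and push the keyed spigot under it into the hub of the bench mixer, turning the cup until its key slips into the keyway. Keep pushing until the cup is fully home against the hub with the sprung run pad pressed right down, hold it there for three seconds, and finish still holding the cup pressed down: do not let go of it. Leave the other things on the bench where they are.

Things in the scene. Friction and masses are not known exactly. Their poses are not given: they have to be found in the camera images.
- cup_center (a point): Mixing cup: closed steel cylinder 52 mm across, 62 mm tall, black lid 8 mm thick, blunt spout at the rim (20 mm wide, out to 37 mm from the axis, 20 mm deep, lid tongue over it). Own axes: +z up, spout and key both on +x. 0.35 to 0.6 kg. Point: on the axis, 32 mm above the cup's underside, 38 mm below the lid's top. Grip here or up to 10 mm higher, from above, fingers either side of the spout.
- cup_shoulder (a point): On the cup's axis in the flat ring of its underside (the shoulder). Below it sticks out a round spigot 26 mm in diameter, 24 mm long, bevelled over the last 3 mm. Axes of the cup.
- cup_key (a point): On the cup, in the plane of its shoulder, 16.5 mm from the axis along the cup's +x, at the head of the key: a bar 6 mm wide along the spigot, out to 19 mm from the axis, from the shoulder down to 8 mm above the spigot's tip. Axes of the cup.
- stand_top (a point): Centre of the top of the fixed drip stand that carries the cup: a square white plate 92 mm wide, 6 mm thick, top 44 mm above the bench; the spigot hangs freely in its 43 mm round hole. Stand and mixer may change places, left and right.
- hub_mouth (a point): Centre of the bore in the top face of the mixer's hub, 116 mm above the bench. Mixer: fixed white unit 210 x 150 x 88 mm, sloped panel on its own -x side. Hub: upright aluminium collar 60 mm across, bore 28.4 mm, slot (keyway) on the mixer's +x side, away from the panel. Home: shoulder on this face, cup's +x along the mixer's +x. Key out of line: it stands on the face with 8 mm of spigot in.
- keyway (a point): In the hub's top face, 16.5 mm from the bore's axis along the mixer's own +x, in the middle of the keyway: a straight slot 8.5 mm wide cut right through the hub's wall, from its face to the deck, open above and outwards. The cup_key point comes here when the cup is home. Axes of the mixer.
- run_pad (a joint): Black sprung run pad in the hub's bore, 25 mm across, its top 15.5 mm below the hub's face at rest. Value: m pressed down, 0 at rest, 0.0085 with the cup home. Takes 6 N to start, 14 N at 8.5 mm (the cup's weight is part of it) and springs back. The mixer runs only while the pad is right down.
- sample_jar_a: Bystander: small capped amber sample jar, 48 mm in diameter, 62 mm tall; origin under its base.
- sample_jar_b: Bystander: another sample jar of the same kind.
- plain_beaker: Bystander: plain open steel beaker, 64 mm in diameter at the rim, 80 mm tall, with no lid, spout or spigot; origin under its base.
- oil_bottle: Bystander: capped grey oil bottle, 72 mm in diameter, 190 mm tall; origin under its base.
- hook_wrench: Bystander: steel wrench 150 mm long, lying flat.
- lab_spoon: Bystander: steel spoon 170 mm long, lying flat.
Mind the look-alikes: they are no part of the job. What is shaped like the part that bears cup_center but purple is not meant.

How it is judged:
By the outcome, as a careful person would: the job done as asked, in the order asked, and still so for the second after the job is handed in, while the arm keeps its last pose, push and grip.
It also fails if it takes over 54 s, if anything falls off the work surface, if the arm or the gripper's body presses on something with over 40 N, if the wrist force passes 120 N, or if a joint passes its speed limit or range.

## Working session

There is one attempt and no reset: what is moved stays moved. The work goes in short steps, Python scripts to look and compute and a tool call to move; the robot and the scene stay as the last step left them, time stands still between calls to the robot, and variables do not carry over. Pictures are saved under pics/ and viewed, and the job is handed in when it is done.

Besides the shell and the picture viewer there is one more tool, called after "Request:" by a JSON object that holds its "op" and its "data", one argument or row to a line. drive_tool: Moves the arm, as the interface text tells. Its arguments: {"type":"object","properties":{"series":{"type":"array","items":{"type":"array","items":{"type":"number"}}},"newtons":{"type":"number"}},"required":["series"]}

```bash
mkdir -p pics; ls
python3 - <<'E'
from workcell import bot
import cv2,numpy as np
s=bot.observe();print(s['clock'],s['position'],s['tool_rot'],s['force'],s['grip_width'],bot.tcp_to_grasp)
np.set_printoptions(precision=4,suppress=True)
for n in ['scene','side','wrist']:
    f=bot.grab_frame(n);cv2.imwrite(f'pics/{n}0.png',f[:,:,::-1]);c=bot.camera_info(n);print(n,c)
E
```

```text
pics
0.0 [0.13684929 0.60950309 0.23074872] [-3.14050230e+00  9.26717333e-05  2.92080615e+00] [-0.87820431  0.49861723  0.85286768] 0.08543841486498954 0.0187
scene {'fx': 437.2550224801136, 'fy': 437.2550224801136, 'cx': 313.2090325371375, 'cy': 240.6686418642356, 'k1': -0.08490269687086219, 'cam_to_world': array([[-0.6951,  0.4394, -0.569 ,  1.0936],
       [ 0.7187,  0.4449, -0.5344,  0.5386],
       [ 0.0183, -0.7804, -0.625 ,  0.6201],
       [ 0.    ,  0.    ,  0.    ,  1.    ]])}
side {'fx': 498.0317340554606, 'fy': 498.0317340554606, 'cx': 321.33160154499893, 'cy': 249.33326492681513, 'k1': -0.12798531087591788, 'cam_to_world': array([[-0.9459, -0.2482,  0.2091,  0.4069],
       [-0.3242,  0.6932, -0.6437,  0.7082],
       [ 0.0148, -0.6767, -0.7361,  0.7862],
       [ 0.    ,  0.    ,  0.    ,  1.    ]])}
wrist {'fx': 425.45862634136245, 'fy': 425.45862634136245, 'cx': 318.80625589447544, 'cy': 247.19402297944606, 'k1': -0.0696135319505913, 'cam_to_world': array([[ 0.218 ,  0.9248,  0.3118,  0.0565],
       [ 0.9759, -0.2062, -0.0709,  0.6291],
       [-0.0013,  0.3197, -0.9475,  0.3753],
       [ 0.    ,  0.    ,  0.    ,  1.    ]])}
```

View pics/scene0.png

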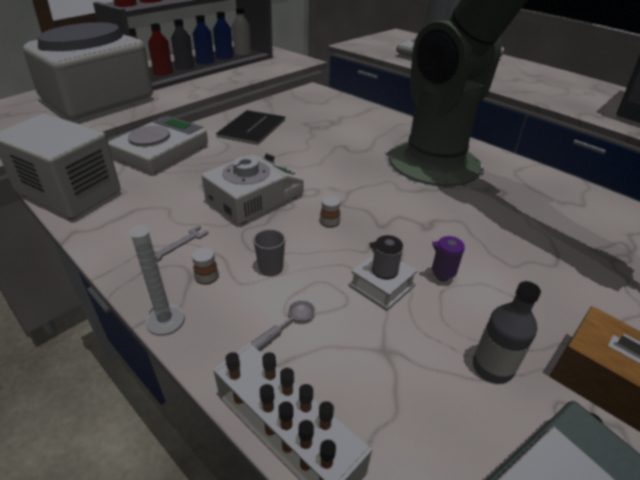

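View pics/side0.png

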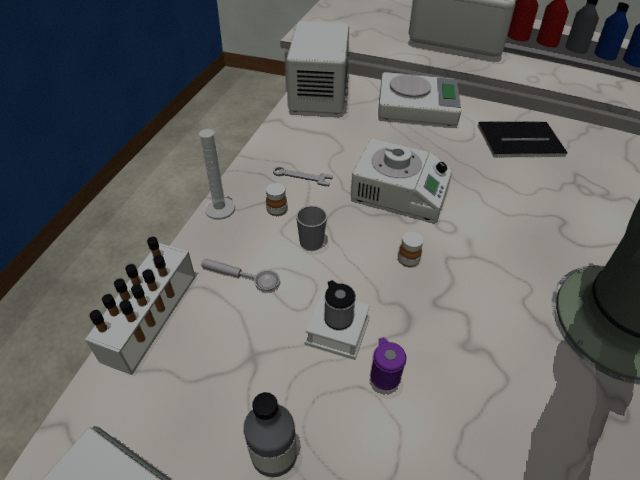

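View pics/wrist0.png

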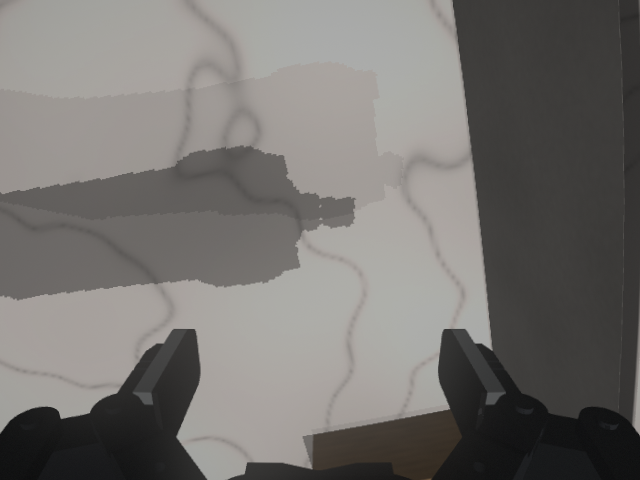

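The scene view shows the cup on its stand at about (386,255), the purple decoy at (447,258) and the mixer at (250,185). In the side view the cup is at (340,300) and the hub at (398,155). I'll zoom in next.

```bash
cat > h.py <<'E'
import numpy as np,cv2
from workcell import bot
np.set_printoptions(precision=4,suppress=True)
def cam(n):
    c=bot.camera_info(n);return {k:(np.array(v) if k=='cam_to_world' else v) for k,v in c.items()}
def proj(c,P):
    P=np.atleast_2d(P);T=np.linalg.inv(c['cam_to_world']);q=P@T[:3,:3].T+T[:3,3]
    s=q[:,:2]/q[:,2:];r2=(s**2).sum(1,keepdims=True);s=s*(1+c['k1']*r2)
    return s*[c['fx'],c['fy']]+[c['cx'],c['cy']]
def ray(c,p):
    d=(np.array(p,float)-[c['cx'],c['cy']])/[c['fx'],c['fy']];s=d.copy()
    for _ in range(30): s=d/(1+c['k1']*(s**2).sum())
    v=c['cam_to_world'][:3,:3]@np.array([*s,1]);return c['cam_to_world'][:3,3],v/np.linalg.norm(v)
def onz(c,p,z):
    o,v=ray(c,p);return o+v*(z-o[2])/v[2]
def tri(obs):
    A=np.zeros((3,3));b=np.zeros(3)
    for c,p in obs:
        o,v=ray(c,p);M=np.eye(3)-np.outer(v,v);A+=M;b+=M@o
    return np.linalg.solve(A,b)
def crop(img,x,y,w,h,k,fn):
    a=cv2.resize(img[y:y+h,x:x+w],None,fx=k,fy=k,interpolation=cv2.INTER_CUBIC)
    a=np.clip(a.astype(float)*1.5,0,255).astype(np.uint8);cv2.imwrite(fn,a)
E
python3 - <<'E'
from h import *
s=cv2.imread('pics/scene0.png');d=cv2.imread('pics/side0.png')
a=[]
for im,(x,y) in ((s,(345,225)),(s,(200,145)),(d,(300,270)),(d,(345,135))):
    w,h=(110,80)
    if (x,y)==(300,270): w,h=110,85
    t=cv2.resize(im[y:y+80,x:x+106],(742//2*1,560//2),interpolation=cv2.INTER_CUBIC);a.append(t)
o=np.vstack([np.hstack(a[:2]),np.hstack(a[2:])]);cv2.imwrite('pics/z1.png',np.clip(o*1.4,0,255).astype(np.uint8))
for n,t in(('scene','cup_center'),('side','cup_center'),('scene','hub_mouth'),('side','hub_mouth'),('scene','keyway'),('side','keyway'),('scene','stand_top'),('side','stand_top')):
    print(n,t,[(round(r['conf'],2),np.round(r['point'],1),r['mask'].sum()) for r in bot.masks_of(n,t)])
E
```

```text
scene cup_center [(0.62, array([445.5, 254. ]), np.int64(1126)), (0.59, array([386.4, 254.7]), np.int64(1149))]
side cup_center [(0.7, array([338.2, 304.8]), np.int64(1296)), (0.56, array([389.7, 364.3]), np.int64(1380))]
scene hub_mouth [(0.88, array([247.6, 184.7]), np.int64(4712)), (0.23, array([381.8, 285.7]), np.int64(1932))]
side hub_mouth [(0.95, array([400.3, 176.1]), np.int64(5605))]
scene keyway [(0.7, array([249.7, 183.5]), np.int64(4724))]
side keyway [(0.73, array([402.6, 178.2]), np.int64(5753))]
scene stand_top [(0.59, array([382.3, 284.8]), np.int64(1939)), (0.35, array([387.1, 255.7]), np.int64(1128))]
side stand_top [(0.74, array([330.7, 331.3]), np.int64(2126))]
```

View pics/z1.png

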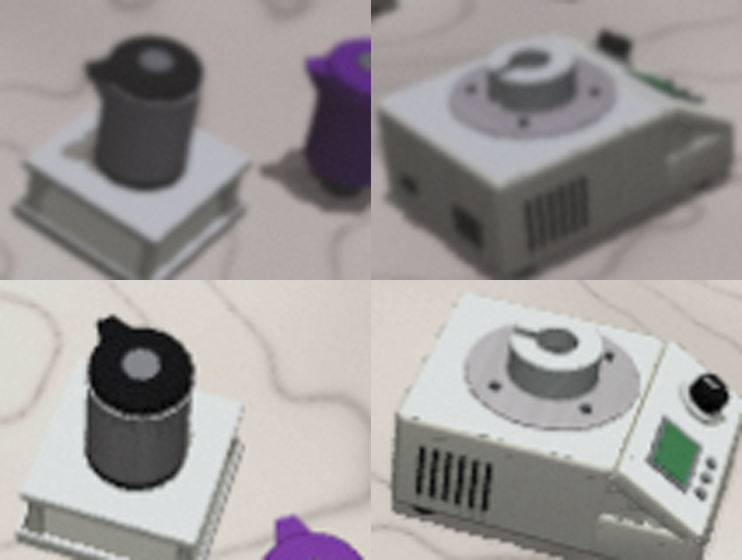

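Run:
```python
from h import *
S,D=cam('scene'),cam('side')
pts={'lid':((389.3,242.7),(340.3,294.3),.114),'spout':((370.7,245),(330,282.3),.114),'hub':((246.3,162.7),(398.4,152.4),.116),'kw':((236,166.4),(387.6,149.3),.116)}
R={}
for k,(a,b,z) in pts.items():
    print(k,onz(S,a,z),onz(D,b,z),tri([(S,a),(D,b)])); R[k]=(onz(S,a,z),onz(D,b,z))
for i in (0,1):
    print([np.degrees(np.arctan2(*(R[q][i]-R[p][i])[[1,0]])) for p,q in (('lid','spout'),('hub','kw'))], np.linalg.norm(R['spout'][i]-R['lid'][i]))
for n,c,p in (('beaker',(S,D),((270,238),(312,215))),('jar',(S,D),((331,203),(411,242))),('purple',(S,D),((449,243),(389,355)))):
    print(n,tri(list(zip(c,p))))
# mixer top corner fits: front-left etc
```

```text
lid [0.5368 0.2094 0.114 ] [0.534  0.2076 0.114 ] [0.5343 0.2073 0.1122]
spout [0.5668 0.1891 0.114 ] [0.5586 0.1886 0.114 ] [0.56   0.1843 0.1077]
hub [ 0.535  -0.2097  0.116 ] [ 0.5299 -0.2176  0.116 ] [ 0.53   -0.2179  0.1131]
kw [ 0.5635 -0.2127  0.116 ] [ 0.5557 -0.2204  0.116 ] [ 0.5564 -0.2241  0.1108]
[np.float64(-33.97791639703434), np.float64(-5.916249122675966)] 0.03624546299693134
[np.float64(-37.523369275475545), np.float64(-6.187904592004046)] 0.031080093528085183
beaker [0.6563 0.0087 0.0802]
jar [ 0.4492 -0.0126  0.0547]
purple [0.4278 0.2791 0.09  ]
```

The cup is at about (0.535, 0.208) with yaw near -36°, and the hub is at about (0.532, -0.214) with yaw near -6°. I'll move above the cup for a close look.

Request:
{"op": "drive_tool", "data": {
  "series": [
    [100,0.03,-0.03,0.02,0],
    [100,0.034,-0.034,0.02,-0.05],
    [100,0.034,-0.034,0,-0.05],
    [100,0.034,-0.034,0,-0.05],
    [100,0.034,-0.034,0,-0.05],
    [100,0.034,-0.034,0,-0.05],
    [100,0.034,-0.034,0,-0.05],
    [100,0.034,-0.034,0,-0.05],
    [100,0.034,-0.034,0,-0.05],
    [100,0.034,-0.034,0,0],
    [100,0.034,-0.034,0,0],
    [100,0.02,-0.02,0,0]
  ]
}}

```text
clock: 1.75
position: [0.5344, 0.2048, 0.2741]
tool_rot: [3.136, -0.001, 2.512]
force: [-0.8, -0.1, -0.3]
grip_width: 0.0851
```

Run:
```python
from h import *
import pickle
c=cam('wrist');f=bot.grab_frame('wrist')[:,:,::-1];cv2.imwrite('pics/w1.png',f);pickle.dump(c,open('w1.pkl','wb'))
s=bot.observe();print(s['position'],s['qd'])
```

```text
[0.5367 0.2016 0.2741] [-0.0577 -0.0233 -0.0158  0.0414  0.0143 -0.0162 -0.1143]
```

View pics/w1.png

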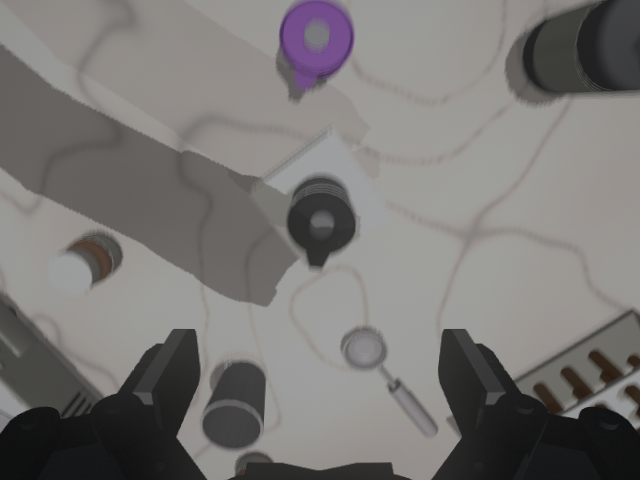

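The wrist view shows the lid centred at about (321,222), with the spout towards (318,262), roughly straight between the jaws. The arm has settled now, so I'll measure precisely.

Run:
```python
from h import *
import pickle
f=bot.grab_frame('wrist')[:,:,::-1];c=cam('wrist');cv2.imwrite('pics/w2.png',f);pickle.dump(c,open('w2.pkl','wb'))
s=bot.observe();print(s['position'],s['tool_rot'],s['qd'])
a=cv2.resize(f[160:280,250:400],None,fx=5,fy=5,interpolation=cv2.INTER_CUBIC);cv2.imwrite('pics/w2z.png',np.clip(a*1.8,0,255).astype(np.uint8))
for r in bot.masks_of('wrist','cup_center'): print(r['conf'],r['point'],r['mask'].sum())
```

```text
[0.5348 0.204  0.2739] [ 3.1369 -0.0007  2.5098] [-0.0631 -0.0191 -0.054   0.0325 -0.0043 -0.0058 -0.0636]
0.85 [316.8, 29.6] 4583
0.69 [322.3, 210.5] 4672
0.22 [236.9, 405.4] 4543
```

View pics/w2z.png

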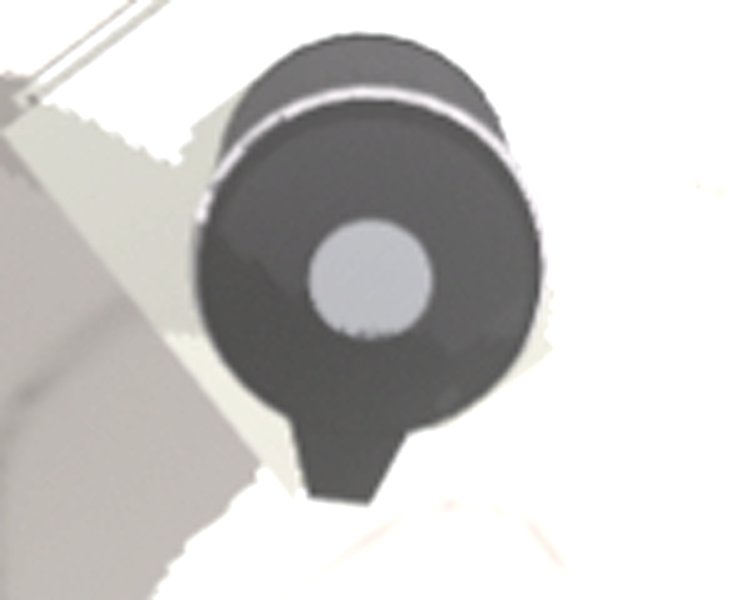

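Run:
```python
from h import *
import pickle
c=pickle.load(open('w2.pkl','rb'));S,D=cam('scene'),cam('side')
a=onz(c,(324.2,215.6),.114);t=onz(c,(317.8,260.2),.114)
b1=onz(c,(250+290/5,160+420/5),.114);b2=onz(c,(250+408/5,160+432/5),.114)
print(a,t,np.linalg.norm(t-a),np.degrees(np.arctan2(*(t-a)[[1,0]])),b1,b2,np.degrees(np.arctan2(*(b2-b1)[[1,0]])))
m=(b1+b2)/2-a;print(np.degrees(np.arctan2(m[1],m[0])))
print(tri([(c,(324.2,215.6)),(S,(389.3,242.7)),(D,(340.3,294.3))]),'cam y',c['cam_to_world'])
```

```text
[0.5341 0.2117 0.114 ] [0.5596 0.1873 0.114 ] 0.035336476741415705 -43.85256901824281 [0.5447 0.189  0.114 ] [0.5568 0.2022 0.114 ] 47.66003035681207
-44.11014502672962
[0.5346 0.2094 0.1135] cam y [[ 0.5898  0.7645  0.2602  0.468 ]
 [ 0.8075 -0.5601 -0.1849  0.2534]
 [ 0.0044  0.3192 -0.9477  0.4183]
 [ 0.      0.      0.      1.    ]]
```

Request:
{"op": "drive_tool", "data": {
  "series": [
    [100,0,0.0065,-0.02,-0.06],
    [100,0,0,-0.045,-0.06],
    [100,0,0,-0.045,0],
    [100,0,0,-0.035,0],
    [100,0,0,0,0]
  ]
}}

```text
clock: 2.4
position: [0.5305, 0.2185, 0.1261]
tool_rot: [3.131, -0.003, 2.393]
force: [-0.5, 0.3, 0.2]
grip_width: 0.0851
```

Run:
```python
from h import *
import pickle
for i in range(2):
    s=bot.observe();print(s['clock'],s['position'],s['tool_rot'],s['qd']);c=cam('wrist');f=bot.grab_frame('wrist')[:,:,::-1]
cv2.imwrite('pics/w3.png',f);pickle.dump(c,open('w3.pkl','wb'));
print(bot.observe()['position'])
```

```text
2.4 [0.5305 0.2185 0.1261] [ 3.1315 -0.0032  2.3929] [-0.0171 -0.0588  0.0078 -0.0372  0.0108  0.0489 -0.0149]
2.45 [0.5316 0.2189 0.1284] [ 3.129  -0.0023  2.393 ] [-0.001  -0.0552  0.0204 -0.0448  0.0068  0.0367 -0.0009]
[0.5329 0.219  0.1302]
```

View pics/w3.png

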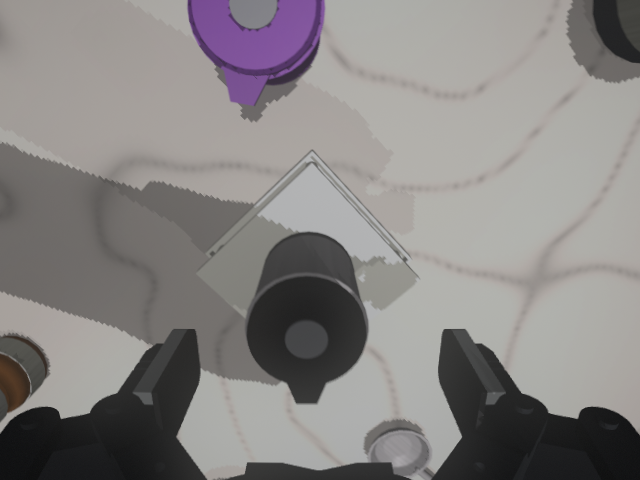

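Run:
```python
from h import *
import pickle
c=pickle.load(open('w3.pkl','rb'))
f=cv2.imread('pics/w3.png')
a=onz(c,(306.5,339.5),.114);t=onz(c,(306,402),.114)
print(a,t,np.linalg.norm(t-a),np.degrees(np.arctan2(*(t-a)[[1,0]])))
s=bot.observe();print(s['position'],s['tool_rot'])
y=s['tool_rot'][2]-np.pi/2;j=np.array([np.cos(y),np.sin(y)]);d=(a-s['position'])[:2];print('along jaw',d@j,'along x',d@[-j[1],j[0]])
```

```text
[0.5375 0.2079 0.114 ] [0.561  0.1854 0.114 ] 0.032532708687816235 -43.82449959480084
[0.5329 0.219  0.1302] [ 3.1263 -0.0012  2.3925]
along jaw -0.0049623667545600865 along x -0.010914338925696768
```

Request:
{"op": "drive_tool", "data": {
  "series": [
    [100,0.003,-0.0095,-0.02,0],
    [100,0,0,-0.02,0],
    [100,0,0,0,0],
    [100,0,0,0,0]
  ]
}}

```text
clock: 2.9
position: [0.54, 0.2127, 0.0989]
tool_rot: [3.114, 0.002, 2.394]
force: [0.1, -0.2, -0.2]
grip_width: 0.0853
```

Run:
```python
from h import *
import pickle
for i in range(2):
    s=bot.observe();print(s['clock'],s['position'],s['tool_rot'],s['force']);c=cam('wrist');f=bot.grab_frame('wrist')[:,:,::-1]
cv2.imwrite('pics/w4.png',f);pickle.dump(c,open('w4.pkl','wb'));
s=bot.observe();print(s['position'],s['tool_rot'],s['qd'])
```

```text
2.9 [0.54   0.2127 0.0989] [3.1145 0.0023 2.3944] [ 0.1373 -0.2442 -0.1765]
2.95 [0.54   0.2129 0.099 ] [3.1142 0.0023 2.3947] [ 0.8195  0.6232 -0.3206]
[0.5398 0.2128 0.0987] [3.1145 0.0022 2.3947] [ 0.0017  0.0083 -0.0025  0.0067 -0.0019 -0.0075  0.0009]
```

View pics/w4.png

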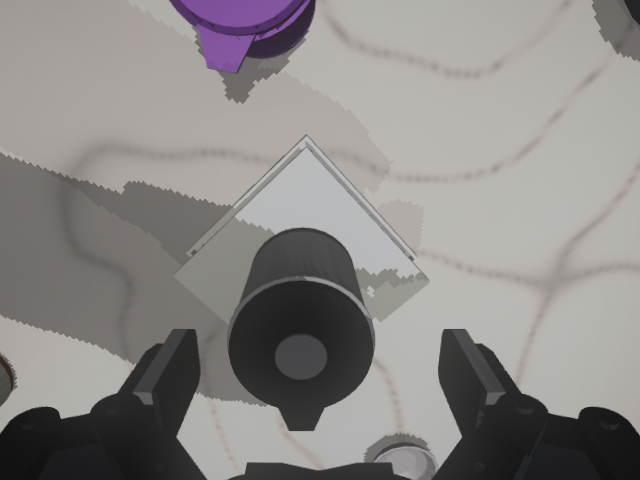

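Run:
```python
from h import *
import pickle
c=pickle.load(open('w4.pkl','rb'))
a=onz(c,(301,357),.114);t=onz(c,(299,430),.114)
print(a,t,np.linalg.norm(t-a),np.degrees(np.arctan2(*(t-a)[[1,0]])))
s=bot.observe()
y=s['tool_rot'][2]-np.pi/2;j=np.array([np.cos(y),np.sin(y)]);d=(a-s['position'])[:2];print('along jaw',d@j,'along x',d@[-j[1],j[0]])
```

```text
[0.537 0.208 0.114] [0.5601 0.1849 0.114 ] 0.03263122172430285 -44.946953284464186
along jaw -0.005483559342154991 along x -0.001269577759732538
```

Request:
{"op": "drive_tool", "data": {
  "series": [
    [100,-0.003,-0.0045,-0.015,0],
    [100,0,0,-0.013,0],
    [100,0,0,-0.008,0],
    [100,0,0,0,0]
  ]
}}

```text
clock: 3.4
position: [0.5386, 0.21, 0.0651]
tool_rot: [3.109, 0.004, 2.396]
force: [0.0, 0.5, 0.5]
grip_width: 0.0853
```

Request:
{"op": "drive_tool", "data": {
  "series": [
    [100,-0.001,-0.0015,-0.007,0],
    [100,0,0,0,0],
    [40,0,0,0,0],
    [40,0,0,0,0],
    [40,0,0,0,0],
    [40,0,0,0,0],
    [40,0,0,0,0]
  ],
  "newtons": 80
}}

```text
clock: 4.1
position: [0.5378, 0.2085, 0.0593]
tool_rot: [3.109, 0.004, 2.396]
force: [1.2, -0.6, -3.8]
grip_width: 0.0508
```

Request:
{"op": "drive_tool", "data": {
  "series": [
    [30,0,0,0.02,0],
    [30,0,0,0.04,0],
    [30,0,0,0.04,0],
    [30,0,0,0.03,0],
    [30,0,0,0,0]
  ]
}}

```text
clock: 4.6
position: [0.5359, 0.2077, 0.1921]
tool_rot: [3.113, 0.002, 2.395]
force: [0.6, -0.3, -4.4]
grip_width: 0.0506
```

Run:
```python
from h import *
s=bot.observe();print(s['clock'],s['position'],s['tool_rot'],s['force'],s['moment'],s['grip_width'])
f=bot.grab_frame('side')[:,:,::-1];cv2.imwrite('pics/s5.png',f)
f=bot.grab_frame('wrist')[:,:,::-1];cv2.imwrite('pics/w5.png',f)
```

```text
4.6 [0.5359 0.2077 0.1921] [3.113  0.0022 2.3955] [ 0.5721 -0.2945 -4.4119] [-0.027  -0.0195  0.0131] 0.05059086020117116
```

View pics/s5.png

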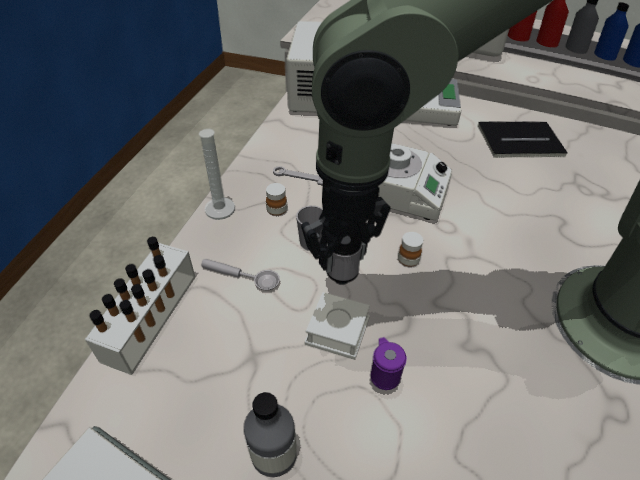

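View pics/w5.png

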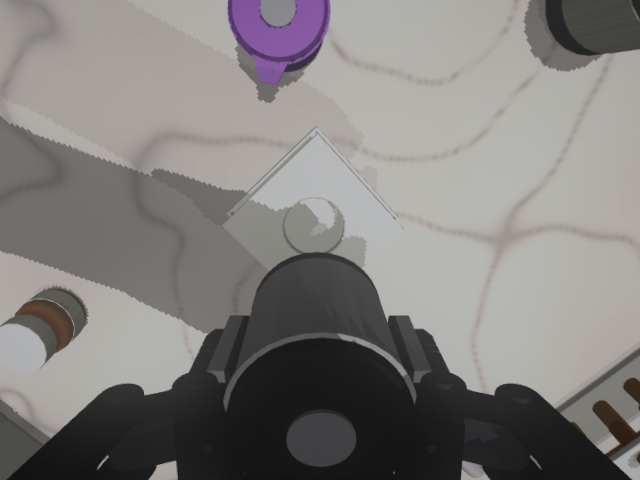

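Request:
{"op": "drive_tool", "data": {
  "series": [
    [30,0.004,-0.02,0.01,0.04],
    [30,0.007,-0.04,0.01,0.07],
    [30,0.007,-0.04,0.01,0.07],
    [30,0.007,-0.04,0.005,0.07],
    [30,0.007,-0.04,0,0.07],
    [30,0.007,-0.04,0,0.07],
    [30,0.007,-0.04,0,0.07],
    [30,0.007,-0.04,0,0.07],
    [30,0.007,-0.04,0,0.07],
    [30,0.004,-0.02,0,0.05],
    [30,0,-0.01,0,0.02],
    [30,0,0,0,0]
  ]
}}

```text
clock: 5.9
position: [0.5883, -0.1764, 0.2013]
tool_rot: [3.127, -0.028, 3.099]
force: [-1.0, 0.4, -4.6]
grip_width: 0.0506
```

Run:
```python
from h import *
import pickle
f=bot.grab_frame('scene')[:,:,::-1];cv2.imwrite('pics/s6.png',f)
for i in range(3):
    s=bot.observe();print(s['clock'],s['position'],s['tool_rot']);c=cam('wrist');f=bot.grab_frame('wrist')[:,:,::-1]
cv2.imwrite('pics/w6.png',f);pickle.dump(c,open('w6.pkl','wb'))
print(bot.observe()['position'])
```

```text
5.95 [ 0.5883 -0.1753  0.2012] [ 3.1265 -0.0279  3.0989]
6.0 [ 0.5887 -0.1741  0.2017] [ 3.1261 -0.0272  3.1   ]
6.05 [ 0.589  -0.1734  0.2023] [ 3.1261 -0.0263  3.101 ]
[ 0.5893 -0.1732  0.2028]
```

View pics/w6.png

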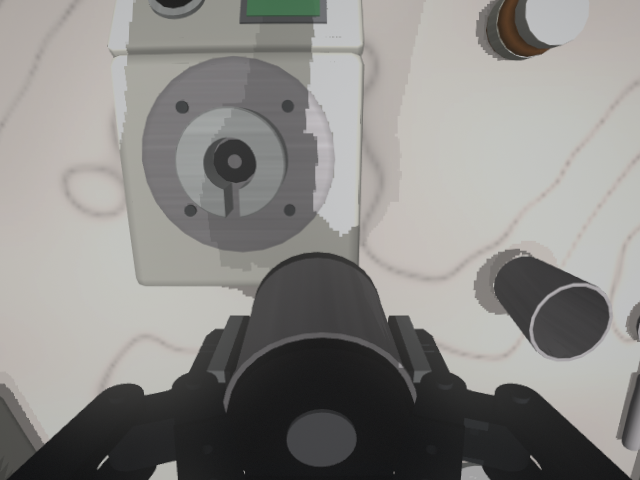

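```bash
cat >> h.py <<'E'
from scipy.spatial.transform import Rotation as Ro
RG=Ro.from_euler('xyz',[3.1091,0.004,2.396])
def cuptilt(s):
    R=Ro.from_euler('xyz',s['tool_rot'])*RG.inv(); z=R.apply([0,0,1]); return z[:2]  # lean of the cup axis
def rep():
    s=bot.observe();print('t%.2f'%s['clock'],s['position'],'rot',s['tool_rot'],'F',s['force'],'M',s['moment'],'w%.4f'%s['grip_width'],'lean',cuptilt(s),'qd',np.abs(s['qd']).max());return s
E
python3 - <<'E'
from h import *
rep()
f=cv2.imread('pics/w6.png')
a=cv2.resize(f[90:240,160:310],None,fx=4,fy=4,interpolation=cv2.INTER_CUBIC);cv2.imwrite('pics/w6z.png',a)
E
```

```text
t6.10 [ 0.5893 -0.1732  0.2028] rot [ 3.1262 -0.0256  3.1017] F [-0.466   0.0282 -4.5234] M [-0.0452 -0.0181 -0.0126] w0.0507 lean [0.0302 0.0159] qd 0.00940223169742791
```

View pics/w6z.png

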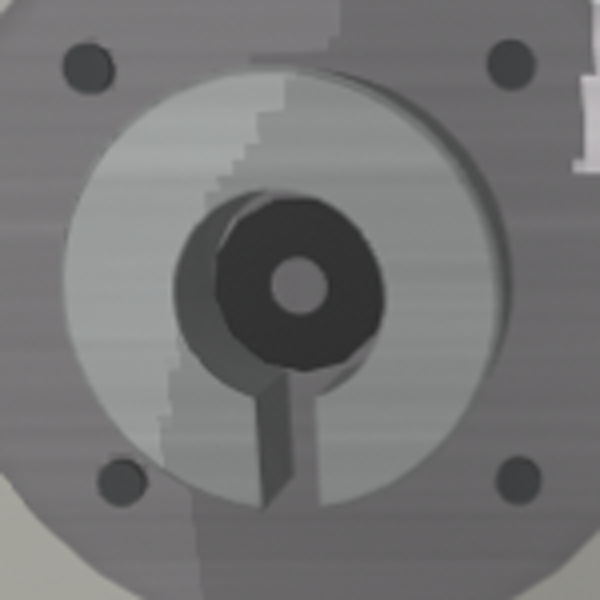

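Run:
```python
from h import *
import pickle
c=pickle.load(open('w6.pkl','rb'))
def P(x,y): return onz(c,(160+x/4,90+y/4),.116)
h=P(280.3,290);ki=P(285,396);ko=P(292,507)
L,R,T,B=P(63,285),P(498,285),P(285,70),P(285,508)
print(h,ki,ko,'dia',np.linalg.norm(L-R),np.linalg.norm(T-B),(L+R)/2,(T+B)/2)
for a,b in ((h,ko),(ki,ko),(h,ki)): print(np.degrees(np.arctan2(*(b-a)[[1,0]])),np.linalg.norm(a-b))
# deck screws for yaw, z=0.088: left pair, right pair, along x
sc=[onz(c,(160+x/4,90+y/4),.088) for x,y in((89,68),(122,481),(511,64),(519,481))]
for a,b in((0,1),(2,3)): print(np.degrees(np.arctan2(*(sc[b]-sc[a])[[1,0]])),np.linalg.norm(sc[b]-sc[a]))
for a,b in((0,2),(1,3)): print(np.degrees(np.arctan2(*(sc[b]-sc[a])[[1,0]]))+0,np.linalg.norm(sc[b]-sc[a]))
print(np.mean(sc,0))
# spout/cup angle in grip: cup lid disc at 321,438 -> compare with tcp
s=bot.observe();Rt=Ro.from_euler('xyz',s['tool_rot']);T=np.eye(4);T[:3,:3]=Rt.as_matrix();T[:3,3]=s['position']
print(np.linalg.inv(T)@c['cam_to_world'])
```

```text
[ 0.5322 -0.2164  0.116 ] [ 0.5467 -0.2172  0.116 ] [ 0.5623 -0.2177  0.116 ] dia 0.05900433242946545 0.058893452351025215 [ 0.5315 -0.2164  0.116 ] [ 0.5331 -0.2159  0.116 ]
-2.4567367583424566 0.030080245609276253
-1.9935678811305673 0.01564372830179547
-2.958600689705113 0.014437582294466712
-2.357668952379991 0.062016545904506316
-2.25361620075311 0.06238546340605858
87.73087176687291 0.06207595763491263
87.39091796409564 0.06218977810479515
[ 0.5335 -0.2173  0.088 ]
[[ 0.0003 -0.9478 -0.3189  0.0826]
 [ 1.      0.0004 -0.0002  0.0012]
 [ 0.0003 -0.3189  0.9478 -0.144 ]
 [ 0.      0.      0.      1.    ]]
```

```bash
cat >> h.py <<'E'
Tc=np.array([[0,-.9478,-.3189,.0826],[1,0,0,.0012],[0,-.3189,.9478,-.144]])
ct=dict(cam('wrist'));M=np.eye(4);M[:3]=Tc;ct['cam_to_world']=M
AX=RG.inv().apply([0,0,1])   # cup up axis in tool
LID=onz(ct,(321,438),-.0547) # lid centre in tool
def cuppose(s,tp=None):
    R=Ro.from_euler('xyz',s['tool_rot']);p=np.array(s['position'])
    sh=LID-AX*.070; tip=LID-AX*.094
    return p+R.apply(sh),p+R.apply(tip)
E
python3 - <<'E'
from h import *
s=rep();print(LID,AX);print(cuppose(s)); sh,tip=cuppose(s); H=np.array([.5322,-.2164]); print('shift for tip over hub',H-tip[:2],'for shoulder',H-sh[:2])
E
```

```text
t6.10 [ 0.5893 -0.1732  0.2028] rot [ 3.1262 -0.0256  3.1017] F [-0.466   0.0282 -4.5234] M [-0.0452 -0.0181 -0.0126] w0.0507 lean [0.0302 0.0159] qd 0.00940223169742791
[-0.0009  0.0018 -0.0547] [-0.004   0.0325 -0.9995]
(array([ 0.5895, -0.1734,  0.1875]), array([ 0.5888, -0.1738,  0.1635]))
shift for tip over hub [-0.0566 -0.0426] for shoulder [-0.0573 -0.043 ]
```

Request:
{"op": "drive_tool", "data": {
  "series": [
    [30,-0.012,-0.009,0,0.01],
    [30,-0.015,-0.011,0,0.01],
    [30,-0.015,-0.011,0,0.01],
    [30,-0.012,-0.009,0,0],
    [30,0,0,-0.01,0],
    [30,0,0,0,0],
    [30,0,0,0,0]
  ]
}}

```text
clock: 6.8
position: [0.5326, -0.21, 0.1924]
tool_rot: [3.125, -0.025, 3.139]
force: [0.0, 0.4, -4.4]
grip_width: 0.0505
```

Run:
```python
from h import *
f=bot.grab_frame('scene')[:,:,::-1];cv2.imwrite('pics/s7.png',f);g=bot.grab_frame('side')[:,:,::-1]
cv2.imwrite('pics/z7.png',np.hstack([cv2.resize(f[110:230,190:310],(400,400),interpolation=cv2.INTER_CUBIC),cv2.resize(g[80:200,340:460],(400,400),interpolation=cv2.INTER_CUBIC)]))
s=rep();sh,tip=cuppose(s);H=np.array([.5322,-.2164]);print(tip,H-tip[:2],H-sh[:2])
```

```text
t6.90 [ 0.5327 -0.2097  0.1924] rot [ 3.1248 -0.0248  3.1393] F [-0.2856  0.0646 -4.3717] M [-0.0101 -0.0299  0.0211] w0.0511 lean [0.0288 0.0156] qd 0.001679061140196869
[ 0.5322 -0.2103  0.1531] [-0.     -0.0061] [-0.0007 -0.0065]
```

View pics/z7.png

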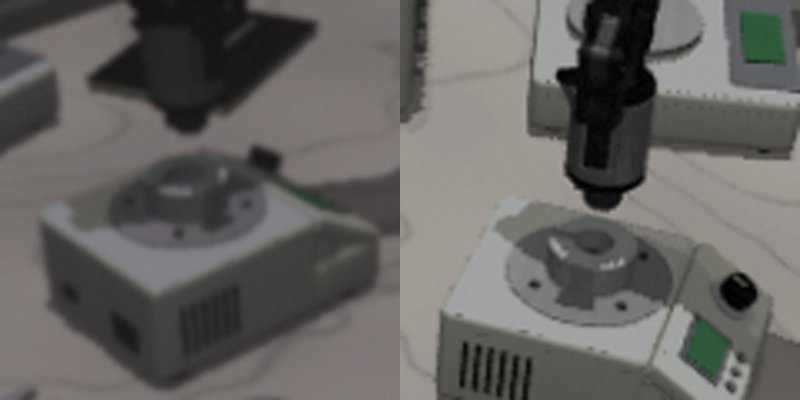

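Request:
{"op": "drive_tool", "data": {
  "series": [
    [30,0,-0.006,0,0],
    [30,0,0,-0.012,0],
    [30,0,0,-0.012,0],
    [30,0,0,0,0],
    [30,0,0,0,0]
  ]
}}

```text
clock: 7.4
position: [0.5332, -0.2155, 0.1656]
tool_rot: [3.124, -0.025, 3.14]
force: [0.6, 0.6, -4.0]
grip_width: 0.0509
```

Run:
```python
from h import *
f=bot.grab_frame('scene')[:,:,::-1];cv2.imwrite('pics/s8.png',f);g=bot.grab_frame('side')[:,:,::-1];cv2.imwrite('pics/d8.png',g)
cv2.imwrite('pics/z8.png',np.hstack([cv2.resize(f[135:195,220:280],(400,400),interpolation=cv2.INTER_CUBIC),cv2.resize(g[110:170,370:430],(400,400),interpolation=cv2.INTER_CUBIC)]))
s=rep();sh,tip=cuppose(s);H=np.array([.5322,-.2164]);print(tip,H-tip[:2],H-sh[:2])
# predicted pixel of tip bottom centre and hub
for n in('scene','side'): print(proj(cam(n),[tip,[*H,.116]]))
```

```text
t7.50 [ 0.5333 -0.2155  0.1659] rot [ 3.1246 -0.025   3.1404] F [-0.3376  0.2279 -4.7589] M [-0.0093 -0.0993  0.0074] w0.0509 lean [0.029  0.0155] qd 0.007411648844517727
[ 0.5328 -0.2161  0.1267] [-0.0006 -0.0003] [-0.0013 -0.0007]
[[244.9984 157.4666]
 [245.4506 161.3371]]
[[397.5605 148.6332]
 [397.2808 152.478 ]]
```

View pics/z8.png

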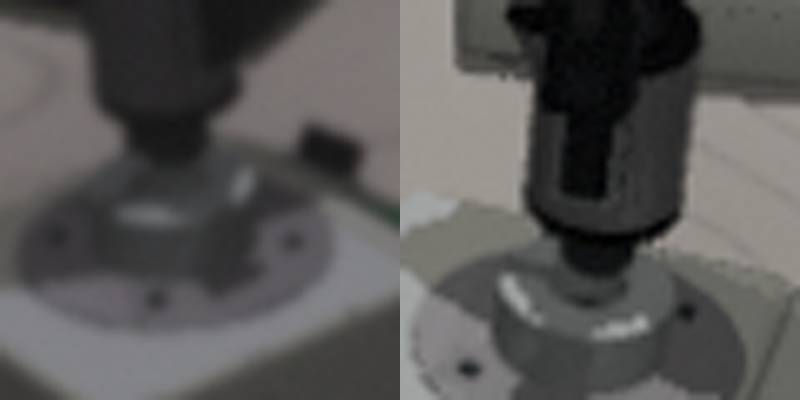

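Run:
```python
from h import *
for n,a,b,x,y in(('scene','scene0','s8',222,140),('side','side0','d8',372,118)):
    o=[]
    for k in(a,b):
        f=cv2.imread(f'pics/{k}.png')[y:y+50,x:x+50]
        f=cv2.resize(f,(400,400),interpolation=cv2.INTER_LANCZOS4);f=np.clip(f*1.5,0,255).astype(np.uint8)
        for i in range(0,400,40): cv2.line(f,(i,0),(i,6),(0,0,255),1);cv2.line(f,(0,i),(6,i),(0,0,255),1)
        o.append(f)
    cv2.imwrite(f'pics/cmp_{n}.png',np.hstack(o))
```

```text
(no output)
```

View pics/cmp_scene.png

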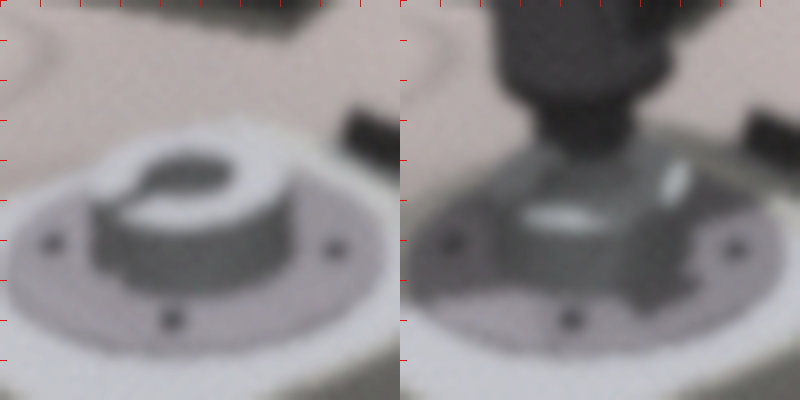

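View pics/cmp_side.png

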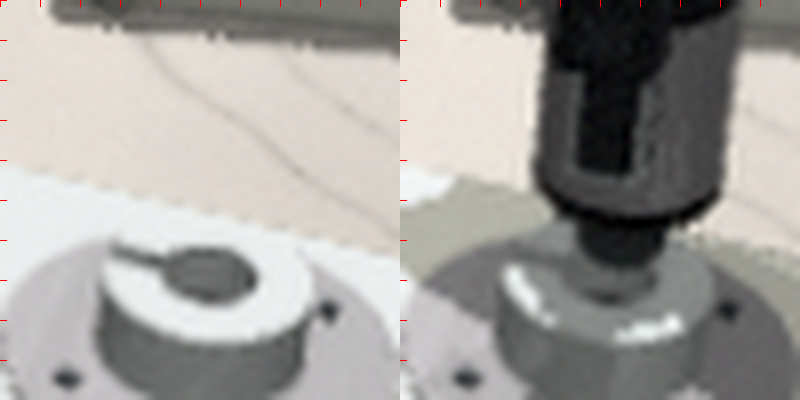

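Request:
{"op": "drive_tool", "data": {
  "series": [
    [30,0.0013,0.0018,-0.004,0],
    [30,0,0,-0.006,0],
    [30,0,0,-0.006,0],
    [30,0,0,0,0]
  ]
}}

```text
clock: 7.9
position: [0.5356, -0.2157, 0.1507]
tool_rot: [3.128, -0.022, 3.14]
force: [-2.8, -2.8, -5.5]
grip_width: 0.051
```

Run:
```python
from h import *
s=rep();sh,tip=cuppose(s);H=np.array([.5322,-.2164]);print(tip,H-tip[:2],H-sh[:2])
```

```text
t7.90 [ 0.5356 -0.2157  0.1507] rot [ 3.1279 -0.0216  3.1395] F [-2.8372 -2.794  -5.4947] M [-0.5863  0.4812  0.0763] w0.0510 lean [0.0256 0.0187] qd 0.008729532272023726
[ 0.5352 -0.2164  0.1114] [-0.003  0.   ] [-0.0036 -0.0004]
```

Request:
{"op": "drive_tool", "data": {
  "series": [
    [30,-0.0012,-0.001,0,0],
    [30,0,0,-0.004,0],
    [30,0,0,-0.003,0],
    [30,0,0,0,0]
  ]
}}

```text
clock: 8.3
position: [0.5341, -0.2163, 0.1422]
tool_rot: [3.127, -0.022, 3.14]
force: [-0.5, -0.2, -4.7]
grip_width: 0.0508
```

Run:
```python
from h import *
s=rep();sh,tip=cuppose(s);print(tip,sh)
```

```text
t8.30 [ 0.5341 -0.2163  0.1422] rot [ 3.1272 -0.022   3.1397] F [-0.5315 -0.2407 -4.73  ] M [-0.0297 -0.0369  0.0168] w0.0508 lean [0.026  0.0181] qd 0.0015024212029628883
[ 0.5337 -0.217   0.103 ] [ 0.5344 -0.2166  0.1269]
```

Request:
{"op": "drive_tool", "data": {
  "series": [
    [30,0,0,-0.004,0],
    [30,0,0,-0.003,0],
    [30,0,0,0,0]
  ]
}}

```text
clock: 8.6
position: [0.5346, -0.2164, 0.1353]
tool_rot: [3.127, -0.021, 3.14]
force: [-2.1, 0.5, 5.0]
grip_width: 0.0507
```

Run:
```python
from h import *
s=rep();sh,tip=cuppose(s);print(tip,sh)
```

```text
t8.60 [ 0.5346 -0.2164  0.1353] rot [ 3.1275 -0.021   3.1398] F [-2.0947  0.474   4.9556] M [ 0.1368  0.552  -0.0189] w0.0507 lean [0.025  0.0183] qd 0.00831306545619098
[ 0.5343 -0.2171  0.096 ] [ 0.5349 -0.2167  0.12  ]
```

Request:
{"op": "drive_tool", "data": {
  "series": [
    [30,-0.0005,0,-0.003,0],
    [30,0,0,-0.003,0],
    [30,0,0,-0.002,0],
    [30,0,0,0,0]
  ]
}}

```text
clock: 9.0
position: [0.5347, -0.2165, 0.1322]
tool_rot: [3.127, -0.018, 3.139]
force: [-4.2, 1.7, 6.8]
grip_width: 0.0505
```

Run:
```python
from h import *
s=rep();sh,tip=cuppose(s);print(tip,sh)
```

```text
t9.00 [ 0.5347 -0.2165  0.1322] rot [ 3.1273 -0.018   3.1393] F [-4.2399  1.7123  6.8084] M [ 0.3811  0.9059 -0.0179] w0.0505 lean [0.0221 0.0181] qd 0.02270294277314943
[ 0.5344 -0.2172  0.0929] [ 0.535  -0.2168  0.1169]
```

Request:
{"op": "drive_tool", "data": {
  "series": [
    [30,-0.001,0.0003,-0.003,0],
    [30,0,0,-0.003,0],
    [30,0,0,-0.003,0]
  ]
}}

```text
clock: 9.3
position: [0.5345, -0.2166, 0.1309]
tool_rot: [3.127, -0.013, 3.138]
force: [-23.3, 8.1, 60.2]
grip_width: 0.0504
```

Run:
```python
from h import *
f=bot.grab_frame('scene')[:,:,::-1];cv2.imwrite('pics/s9.png',f);g=bot.grab_frame('side')[:,:,::-1]
cv2.imwrite('pics/z9.png',np.hstack([cv2.resize(f[135:195,220:280],(400,400),interpolation=cv2.INTER_CUBIC),cv2.resize(g[110:170,370:430],(400,400),interpolation=cv2.INTER_CUBIC)]))
s=rep();sh,tip=cuppose(s);print(tip,sh)
```

```text
t9.40 [ 0.5345 -0.2166  0.1309] rot [ 3.1273 -0.0134  3.1384] F [-21.6284   7.687   57.8959] M [2.3439 4.4924 0.2191] w0.0507 lean [0.0174 0.0181] qd 0.0024475940020994187
[ 0.5344 -0.2173  0.0916] [ 0.5349 -0.2168  0.1156]
```

View pics/z9.png

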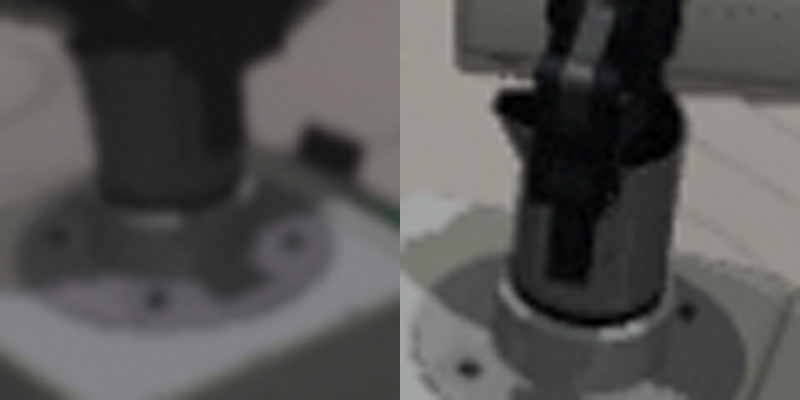

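Request:
{"op": "drive_tool", "data": {
  "series": [
    [30,-0.0015,-0.0015,-0.002,0],
    [30,-0.0015,-0.001,-0.002,0],
    [30,-0.001,0,-0.002,0]
  ]
}}

```text
clock: 9.7
position: [0.5342, -0.2168, 0.1309]
tool_rot: [3.125, -0.004, 3.14]
force: [-7.9, 1.0, 31.0]
grip_width: 0.0506
```

Run:
```python
from h import *
s=rep();sh,tip=cuppose(s);print(tip,sh)
```

```text
t9.70 [ 0.5342 -0.2168  0.1309] rot [ 3.1254 -0.0042  3.1401] F [-7.924   1.0222 30.9984] M [ 0.5477  1.695  -0.0671] w0.0506 lean [0.0082 0.0163] qd 0.040301538674748914
[ 0.5345 -0.2175  0.0917] [ 0.5347 -0.2171  0.1157]
```

Request:
{"op": "drive_tool", "data": {
  "series": [
    [30,-0.001,-0.002,-0.002,0],
    [30,-0.001,-0.002,-0.002,0],
    [30,-0.0005,-0.002,-0.002,0]
  ]
}}

```text
clock: 10.0
position: [0.5342, -0.2173, 0.1308]
tool_rot: [3.119, 0.001, -3.14]
force: [-14.8, 15.0, 41.6]
grip_width: 0.0506
```

Run:
```python
from h import *
s=rep();sh,tip=cuppose(s);print(tip,sh)
```

```text
t10.00 [ 0.5342 -0.2173  0.1308] rot [ 3.1188  0.0012 -3.1396] F [-14.8213  14.9581  41.6174] M [ 3.7614  3.0726 -0.001 ] w0.0506 lean [0.0027 0.0098] qd 0.03804908583058863
[ 0.5348 -0.2176  0.0915] [ 0.5348 -0.2174  0.1155]
```

Request:
{"op": "drive_tool", "data": {
  "series": [
    [30,0,-0.0005,-0.002,0],
    [30,0,0,-0.002,0],
    [30,0,0,-0.002,0],
    [30,0,0,-0.002,0],
    [30,0,0,-0.002,0],
    [30,0,0,-0.002,0]
  ]
}}

```text
clock: 10.6
position: [0.5343, -0.2171, 0.1308]
tool_rot: [3.117, 0.006, -3.141]
force: [-13.7, 5.5, 38.0]
grip_width: 0.0506
```

Run:
```python
from h import *
f=bot.grab_frame('scene')[:,:,::-1];g=bot.grab_frame('side')[:,:,::-1]
cv2.imwrite('pics/za.png',np.hstack([cv2.resize(f[120:200,210:290],(400,400),interpolation=cv2.INTER_CUBIC),cv2.resize(g[105:185,360:440],(400,400),interpolation=cv2.INTER_CUBIC)]))
cv2.imwrite('pics/wa.png',bot.grab_frame('wrist')[:,:,::-1])
s=rep();sh,tip=cuppose(s);print(tip,sh)
```

```text
t10.75 [ 0.5343 -0.2172  0.1308] rot [ 3.1173  0.0064 -3.141 ] F [-14.8301   5.8978  37.8768] M [1.1386 3.0828 0.0225] w0.0507 lean [-0.0024  0.0082] qd 0.0014532297792836898
[ 0.5351 -0.2175  0.0915] [ 0.535  -0.2173  0.1155]
```

View pics/za.png

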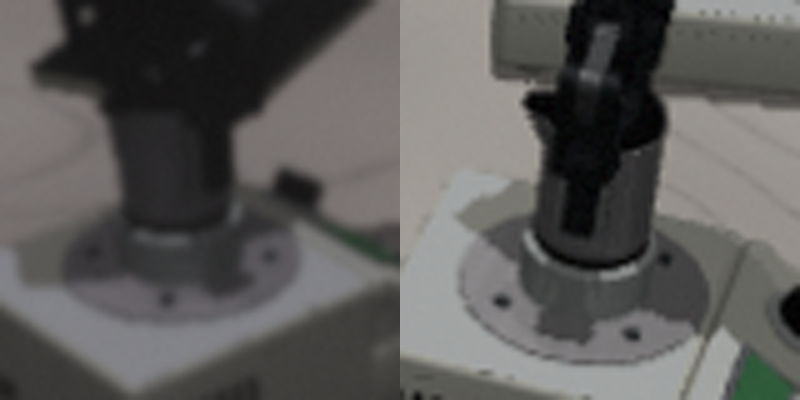

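View pics/wa.png

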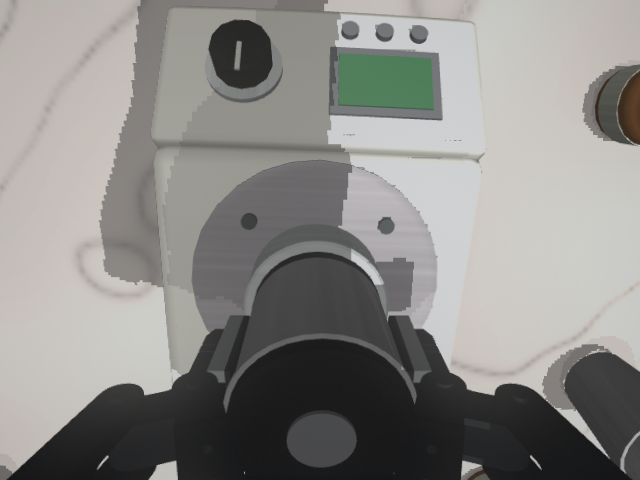

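The shoulder looks flush on the hub. The lid disc hasn't moved from (321,438) in the wrist view, so the cup hasn't slipped in the grip. I'll hold it pressed now.

Request:
{"op": "drive_tool", "data": {
  "series": [
    [30,0,0,-0.002,0],
    [30,0,0,-0.002,0],
    [30,0,0,-0.002,0],
    [30,0,0,-0.002,0],
    [30,0,0,-0.002,0],
    [30,0,0,-0.002,0],
    [30,0,0,-0.002,0],
    [30,0,0,-0.002,0],
    [30,0,0,-0.002,0],
    [30,0,0,-0.002,0],
    [30,0,0,-0.002,0],
    [30,0,0,-0.002,0]
  ]
}}

```text
clock: 11.95
position: [0.5345, -0.2171, 0.1308]
tool_rot: [3.116, 0.017, 3.14]
force: [-14.4, 5.1, 38.5]
grip_width: 0.0503
```

Run:
```python
from h import *
s=rep();sh,tip=cuppose(s);print(tip,sh)
```

```text
t11.95 [ 0.5345 -0.2171  0.1308] rot [3.1163 0.0167 3.1402] F [-14.4201   5.1385  38.4808] M [0.9402 3.2532 0.0377] w0.0503 lean [-0.0127  0.0072] qd 0.011738784943173413
[ 0.5356 -0.2174  0.0916] [ 0.5353 -0.2172  0.1155]
```

Request:
{"op": "drive_tool", "data": {
  "series": [
    [30,0.0015,-0.0005,-0.002,0],
    [30,0.0015,-0.0005,-0.002,0],
    [30,0.0015,-0.0005,-0.002,0],
    [30,0.001,0,-0.002,0],
    [30,0.0005,0,-0.002,0]
  ]
}}

```text
clock: 12.45
position: [0.5346, -0.2172, 0.1309]
tool_rot: [3.112, 0.009, 3.139]
force: [-15.9, 6.6, 39.3]
grip_width: 0.0508
```

Run:
```python
from h import *
s=rep();sh,tip=cuppose(s);print(tip,sh)
```

```text
t12.45 [ 0.5346 -0.2172  0.1309] rot [3.1118 0.009  3.1386] F [-15.9454   6.5844  39.266 ] M [0.9898 3.4715 0.0712] w0.0508 lean [-0.005   0.0028] qd 0.004340000015506024
[ 0.5354 -0.2174  0.0916] [ 0.5353 -0.2173  0.1156]
```

The cup is upright to 0.3° and pressed with about 40 N. Camera calls keep the last target, so I'll use them to hold for the three seconds without drift.

Run:
```python
from h import *
for i in range(76):
    f=bot.grab_frame('side')
    if i%15==0: rep()
s=rep()
cv2.imwrite('pics/sb.png',f[:,:,::-1]);cv2.imwrite('pics/sc.png',bot.grab_frame('scene')[:,:,::-1])
w=bot.grab_frame('wrist')[:,:,::-1];cv2.imwrite('pics/wb.png',w)
```

```text
t12.50 [ 0.5346 -0.2172  0.1309] rot [3.1118 0.009  3.1386] F [-17.7432   6.6967  41.6115] M [1.0307 3.9818 0.0901] w0.0510 lean [-0.005   0.0027] qd 0.0019812503779597992
t13.25 [ 0.5346 -0.2172  0.1308] rot [3.1118 0.0089 3.1386] F [-17.8675   5.4697  41.1075] M [1.0714 3.9306 0.0282] w0.0507 lean [-0.0049  0.0027] qd 0.002200814338953256
t14.00 [ 0.5346 -0.2172  0.1309] rot [3.1118 0.009  3.1387] F [-17.6561   6.2707  40.9091] M [1.0622 3.9833 0.0851] w0.0510 lean [-0.005   0.0028] qd 0.0012867975227043187
t14.75 [ 0.5346 -0.2173  0.1309] rot [3.1118 0.009  3.1386] F [-17.2514   6.5397  41.7933] M [1.0211 3.9697 0.0743] w0.0504 lean [-0.005   0.0028] qd 0.0023336688577088433
t15.50 [ 0.5346 -0.2173  0.1309] rot [3.1118 0.009  3.1386] F [-18.3831   5.8339  41.9142] M [1.0565 3.9713 0.1326] w0.0507 lean [-0.005   0.0027] qd 0.0010208737549949843
t16.25 [ 0.5346 -0.2172  0.1308] rot [3.1118 0.0089 3.1386] F [-18.3358   6.4118  42.1671] M [1.0984 3.9414 0.0612] w0.0509 lean [-0.0049  0.0027] qd 0.0023384086320079956
t16.25 [ 0.5346 -0.2172  0.1308] rot [3.1118 0.0089 3.1386] F [-18.3358   6.4118  42.1671] M [1.0984 3.9414 0.0612] w0.0509 lean [-0.0049  0.0027] qd 0.0023384086320079956
```

View pics/sb.png

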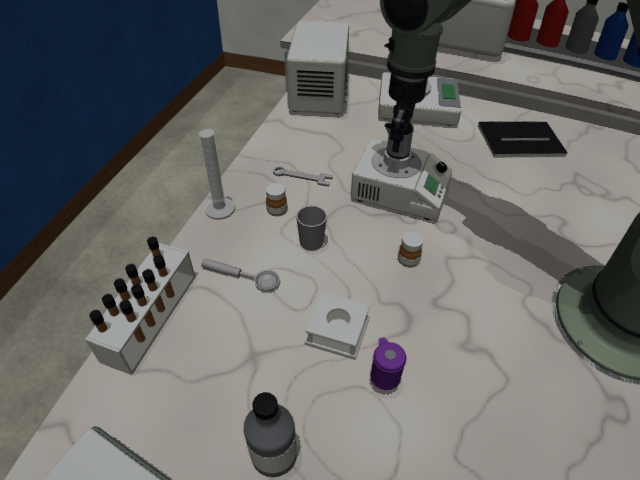

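View pics/wb.png

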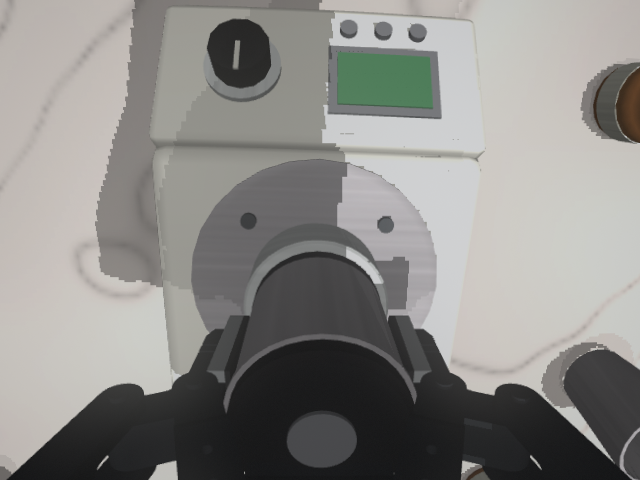

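The side view shows the cup seated at (400,145) and every other item where it was. In the wrist view the lid disc is still at (321,438). The pose and force stayed steady for 3.75 s, so I'm handing in.

Run:
```python
from h import *
bot.job_done();rep()
```

```text
the job is handed in; nothing more can be done
the job is handed in; nothing more can be done
```

I lifted the black-lidded cup off its stand, carried it to the mixer and turned it so its key slipped into the keyway. I then pushed it home against the hub, held it there, and handed the job in still gripping and pressing it down. The clock read about 16.4 s at hand-in.

**Last checks**
- **Seating:** The cup hit a hard stop with its shoulder estimated at 0.1156 m, against the hub face at 0.116 m. I was pressing with about 42 N, well above the pad's 14 N. I have no direct reading of the pad itself, so "right down" is inferred from that stop and force.
- **Hold:** The pose stayed within 0.1 mm and the force steady for 3.75 s, all after the hard stop.
- **Upright:** At the end the cup leaned about 0.3°. On the way over it leaned about 2°, which I corrected while pressing it in.
- **Grip:** The lid stayed in the same place in the wrist view, so the cup did not slip.
- **Other items:** In the last side view everything else on the bench, including the purple look-alike, was where it started.

**Disagreements**
- **Hub position:** The cameras disagreed by 2–3 mm, so I centred the spigot by feel.
- **Cup's turn:** The fixed cameras put it 6–10° away from the wrist camera. I used the wrist value, and the key went in without any searching.
- **Side force:** About 18 N of sideways force remained at the end.
- **Peak force:** The highest wrist reading I saw was about 65 N, while pressing the cup in, against the 120 N limit.

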